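Hook and snap the cover onto the fuse box

TASK

The grey fuse box on the bench stands open and its cover lies beside it. Hook the lip on the cover's edge into the slot under the rim at the box's end opposite the spring catch, then swing the cover down and press its other end until the catch snaps over it and the cover lies flat, and let go. Leave the other things on the bench where they are.

Things in the scene. Friction and masses are not known exactly. Their poses are not given: they have to be found in the camera images.
- fusebox: Open grey fuse box fixed to the bench, 166 long (x), 102 wide (y), 50 mm high; origin at its underside, z up, its -x end (front, with the slot) points away from the robot, within 0.45 rad of world +x. Opening for the cover: x -62..62, y -45..45 mm. Ledges 38 mm up along both sides (|y| 34..45) carry the cover; its top is then level with the rim. Only the catch at the rear is taller than 50 mm; fuses inside reach 28 mm.
- slot (a point): Mid-width of the mouth of the slot in the box's front end: box x -62 mm, 40 mm above the box's underside; axes as the box's. The slot opens to box +x and runs 17 mm forward (to x -79) under the front rim; 64 mm wide (y -32..32), floor 30 mm and roof 46 mm above the box's underside.
- catch (a joint): Steel spring catch at the box's rear, the +x end nearer the robot. 0 at rest, up to 0.011 m as it is pushed rearward (box +x); spring 2.4 N plus 200 N/m. Pressing the cover's rear edge down its ramp (4 to 12 N at the rear) pushes it back; then its nose springs forward over the cover's top.
- catch_nose (a point): Lower tip of the catch's nose: at rest box x 55 mm, y 0, underside 51.5 mm above the box's underside. From it a steep ramp, 36 mm wide, rises rearward from 53.5 mm high at x 55 to 68 mm high at x 63; the catch's top stays 68 mm high to x 74 mm.
- cover_grip (a point): Centre of the grip fin of the loose grey cover, 26 mm above its underside, at its middle; cover's -x = lip edge, z = up. The cover is a plate 120 (x) by 84 (y), 12 mm thick. The fin stands across its top: 12 mm thick (x), 60 long (y), top 41 mm above the underside. Starts flat on the bench, fin up, lip pointing away from the robot, within 0.6 rad of world +x. About 110 g.
- cover_lip (a point): Middle of the tip of the cover's lip, 72 mm in front (-x) of the fin's centre and 24 mm lower. The lip is a tongue 12 mm long (x -60..-72 mm), 56 mm wide, 4 mm thick, level with the cover's underside.
- canister: Bystander: plain aluminium screw-top canister, 58 mm across, 78 mm tall, standing; origin centre of its underside.
- ferrite: Bystander: squat black ferrite ring lying flat, 60 mm across, 22 mm high; origin centre of its underside.
- switch_housing: Bystander: translucent blue switch housing, 62 x 44 x 38 mm; origin centre of its underside.
- bracket: Bystander: zinc-plated steel L bracket, foot 110 x 50 mm lying flat, upright flange 50 mm high; origin centre of the foot's underside.
- carrier: Bystander: white plastic jumper strip carrier, 100 x 22 x 14 mm; origin centre of its underside.
- driver: Bystander: screwdriver lying on the bench, handle towards its -x; origin under its middle.
Not all that is in view belongs to the job. Leave any blue or orange look-alike of the part that bears cover_grip alone.

How it is judged:
By the outcome, as a careful person would: the job done as asked, in the order asked, and still so for the second after the job is handed in, with the robot touching nothing.
It also fails if it takes over 51 s, if anything falls off the work surface, if the arm or the gripper's body presses on something with over 40 N, if the wrist force passes 120 N, or if a joint passes its speed limit or range.

ROBOT

A 6-joint arm with a two-finger parallel gripper is mounted at the origin on the work surface. World frame = base frame: x ahead of the robot, y to its left, z up, the work surface at z = 0. Lengths are in m, angles in rad, forces in N, time in s.
With the tool pointing down it reaches from about 0.35 to 0.775 m from the base axis. Payload 5.5 kg.
Tool frame: the origin (TCP) lies on the mounting face of the last link; the fingertips stand 173 mm ahead of it and the grasp point (between the pads) lies 155 mm ahead of it; z points along the fingers, y is the direction in which the jaws open and shut (so a half turn about z gives the same grasp; the last joint's range is limited). The gripper opens to 85 mm and grips with 20 to 120 N. Pads are 22 mm wide; open, the fingers measure 114 mm over their backs; the gripper's body (76 mm by 85 mm) begins 54 mm behind the grasp point. The pads swing forward as they close: fully open they stand 13 mm farther back than shut.
Start: joints at [-0.14, 0.313, 0.046, 1.304, 0, 1.431], TCP at [0.575, -0, 0.405] pointing down, gripper open.
Joint ranges: [-2.76, 2.76], [-0.86, 1.69], [-1.03, 1.26], [-2.2, 2.34], [-1.47, 1.5], [-3.14, 3.14]. Speed limits (rad/s): [2.57, 2.57, 3.14, 3.14, 3.14, 3.14].

INTERFACE

Orientations are given as a unit quaternion [w, x, y, z].
In Python, from workcell import get_state, eyes, env gives the robot as it stands. The module is installed in compiled form; this text tells all that it offers.
- The arm moves only by the tool carry_out, never from a script. Its argument "motion" is a list of rows, each an object of numbers: "jaw": the opening, from -1 (shut) to 1 (fully open); "tx", "ty", "tz": the shift along the tool's x, y, z in cm; "wx", "wy", "wz": the turn, a rotation vector about the tool's x, y, z in degrees. In form: [{"jaw": .., "tx": .., "ty": .., "tz": .., "wx": .., "wy": .., "wz": ..}, ...]. A call has 1 to 20 rows; each row shifts and turns the commanded pose from where the row before left it, along the tool's axes as they then stand; what a row does not reach is not made up. A row lasts 1/8 s, in which the tool goes at most 62.5 mm and 10.7 degrees, less where a joint would pass 70% of its speed; a pose out of reach is approached as far as the arm can. A call with a gripper value outside its range is refused whole. The fingers move at their own pace and stop on an object; "force" is the grip in N (left out, the last holds). Time passes only in rows, so rows that do not move let the fingers close. It gives the time, the measured TCP pose, the force and the opening at its end, in the units of the state.
- get_state(): the state, without advancing time (a new reading comes with each control period).
- eyes.read_camera(name): name is "scene" or "side" or "wrist"; returns the picture (480x640x3 uint8, blue, green, red); there is no depth.
- eyes.calibration(name): a dict with "K" (3x3 intrinsics, pixels), "camera_from_world" (4x4, takes a point from world to camera coordinates). Camera axes: x right, y up, looking along -z (the intrinsics and any distortion apply to the point x, -y, -z); pixel columns grow to the right and rows downward; lengths in m; the calibration is good to about 2 mm. The wrist camera is an equidistant fisheye: a pixel r from the principal point sees the ray r / f radians off the axis. A picture is of the moment at which its call begins: read the wrist's pose just before it. calibration takes no time and is no camera call; for the wrist camera it gives the pose at the moment of the call.
- env.hand_in(): hands the job in, once; it reports no verdict.
The state is a dict: "clock": time; "joint_pos": joint angles; "qvel": joint speeds; "tau": joint torques, N m; "tcp_pos": TCP position; "orientation": TCP orientation; "wrist_force": force on the tool from outside, world axes, zero at the start; "ft_torque": the same for the moment, N m; "finger_gap": finger opening in m.
Only numpy, scipy, OpenCV 4.12 (cv2) and the standard library are available. Lean on these libraries where they do the work, as an engineer would, in place of code of your own. Each camera call takes 0.05 s, during which the arm holds its last target.

## Working session

There is one attempt and no reset: what is moved stays moved. The work goes in short steps, Python scripts to look and compute and a tool call to move; the robot and the scene stay as the last step left them, time stands still between calls to the robot, and variables do not carry over. Pictures are saved under pics/ and viewed, and the job is handed in when it is done.

Besides the shell and the picture viewer there is one more tool, called after ">>>" by a JSON object that holds its "fn" and its "kwargs". carry_out: Moves the arm, as the interface text tells. Its arguments: {"type":"object","properties":{"motion":{"type":"array"},"force":{"type":"number"}},"required":["motion"]}

```bash
mkdir -p pics; python3 - <<'E'
from workcell import get_state, eyes, env
import cv2
print(get_state())
for n in ["scene","side","wrist"]:
    c=eyes.calibration(n); print(n,c)
    cv2.imwrite(f"pics/a_{n}.png",eyes.read_camera(n))
E
```

```text
{'clock': 0.0, 'joint_pos': array([-1.39593384e-01,  3.14025532e-01,  4.49670937e-02,  1.30361950e+00,
        7.87183385e-06,  1.43118489e+00]), 'qvel': array([ 0.00199879,  0.0004432 , -0.00086099,  0.00013632,  0.00036148,
       -0.00107163]), 'tau': array([-2.90074182e-03, -4.80629075e+01,  2.98531097e+01,  1.95313990e-02,
       -3.83516899e-04, -4.27451073e-05]), 'tcp_pos': array([5.74797794e-01, 2.35953248e-05, 4.03789427e-01]), 'orientation': array([-7.53716725e-04,  7.07100088e-01,  7.07112848e-01, -5.63066181e-04]), 'wrist_force': array([-0.10293093,  0.17676807, -0.35934829]), 'ft_torque': array([0.04288175, 0.04308728, 0.00147839]), 'finger_gap': 0.08559507547837149}
scene {'K': array([[480.82589499,   0.        , 311.44526445],
       [  0.        , 480.82589499, 239.19895649],
       [  0.        ,   0.        ,   1.        ]]), 'camera_from_world': array([[ 0.32307095,  0.94628076,  0.01333711, -0.18063196],
       [-0.77208534,  0.25539663,  0.58194226,  0.40372934],
       [ 0.54727451, -0.19830602,  0.81312074, -1.43991604],
       [ 0.        ,  0.        ,  0.   
[... 285 characters left out ...]
16455,  0.62088164,  0.6866568 , -0.24860047],
       [-0.36201864, -0.58348694,  0.72697008, -1.28407505],
       [ 0.        ,  0.        ,  0.        ,  1.        ]])}
wrist {'K': array([[371.64829954,   0.        , 318.95699662],
       [  0.        , 371.64829954, 237.5845291 ],
       [  0.        ,   0.        ,   1.        ]]), 'camera_from_world': array([[ 9.99995271e-01,  2.86174757e-04, -3.06204352e-03,
        -5.74216159e-01],
       [-1.18227031e-03,  9.54921075e-01, -2.96857444e-01,
         3.90893581e-02],
       [ 2.83905679e-03,  2.96859660e-01,  9.54916898e-01,
        -3.81132398e-01],
       [ 0.00000000e+00,  0.00000000e+00,  0.00000000e+00,
         1.00000000e+00]])}
```

View pics/a_scene.png

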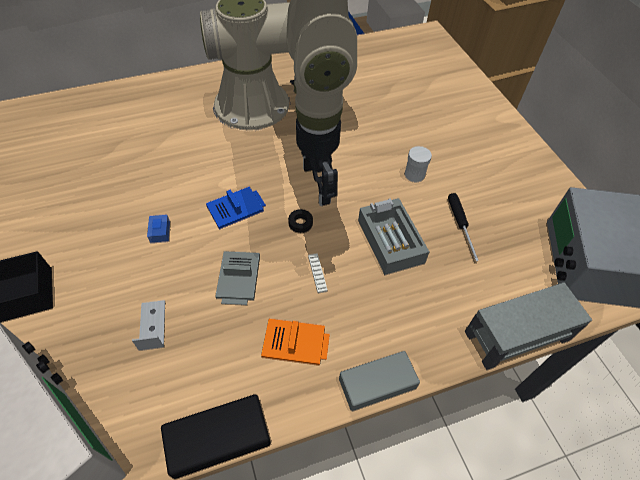

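View pics/a_side.png

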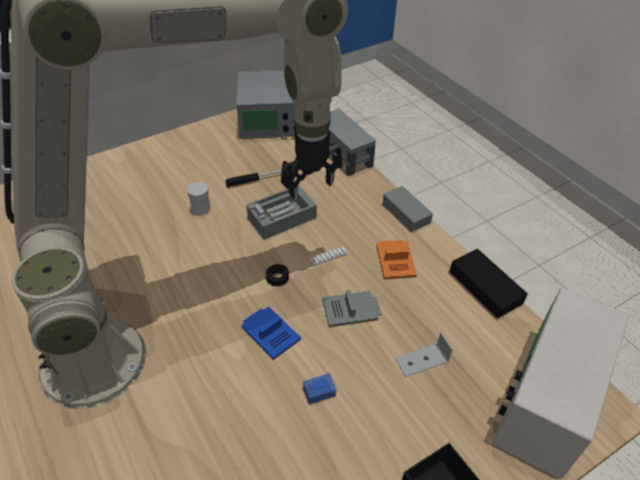

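View pics/a_wrist.png

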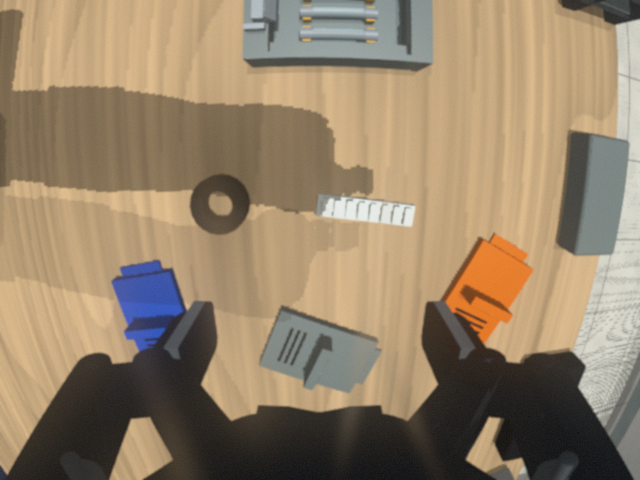

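```bash
python3 - <<'E'
import cv2,numpy as np
a=cv2.imread("pics/a_scene.png"); w=cv2.imread("pics/a_wrist.png"); s=cv2.imread("pics/a_side.png")
def z(im,x0,y0,x1,y1,n,k):
    cv2.imwrite(n,cv2.resize(im[y0:y1,x0:x1],None,fx=k,fy=k,interpolation=cv2.INTER_CUBIC))
z(a,350,180,440,280,"pics/z1.png",6)
z(w,250,290,390,400,"pics/z2.png",5)
z(s,240,180,325,245,"pics/z3.png",8)
E
```

```text
(no output)
```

View pics/z1.png

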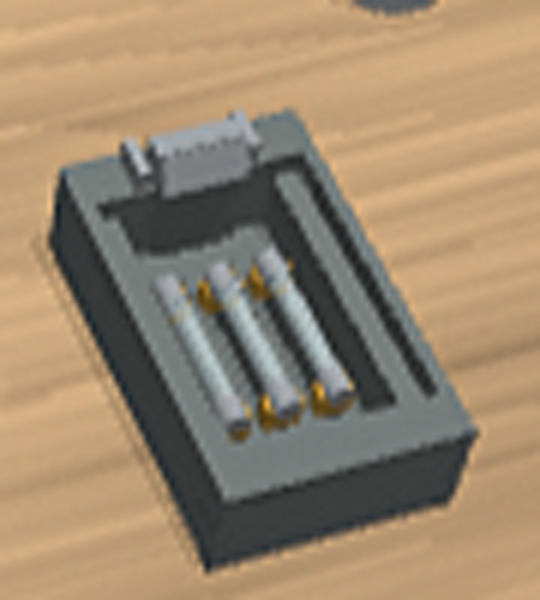

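View pics/z2.png

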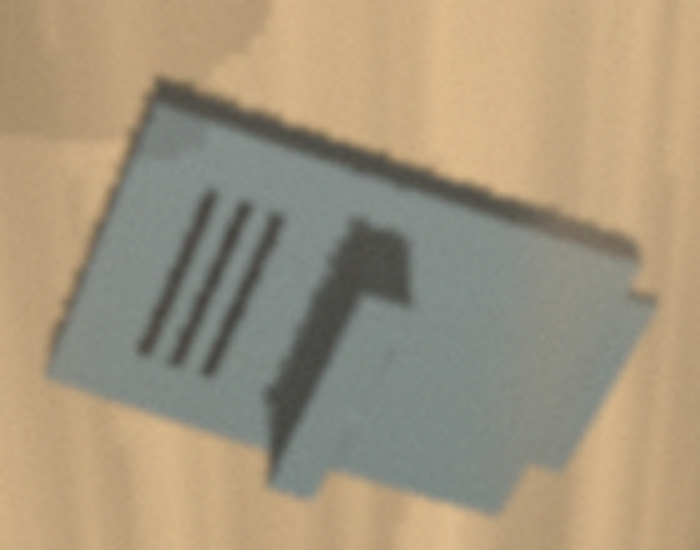

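View pics/z3.png

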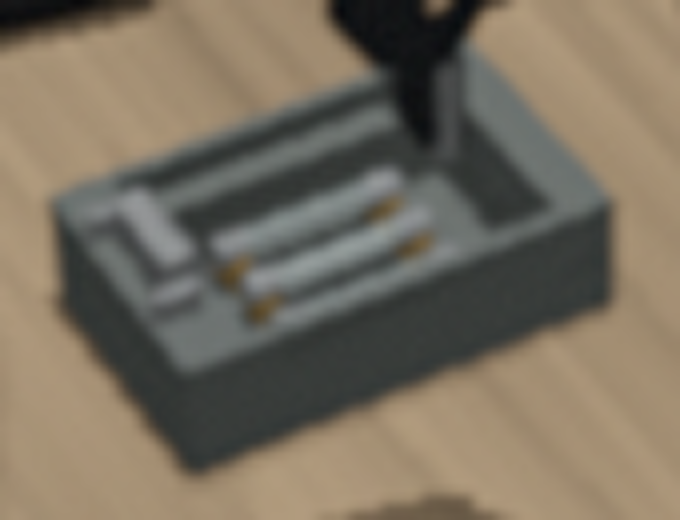

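```bash
cat > h.py <<'E'
import numpy as np
from workcell import eyes
def ray(cal,u,v,fish):
    K=cal["K"];M=cal["camera_from_world"];R=M[:3,:3];t=M[:3,3]
    a=(u-K[0,2])/K[0,0];b=(v-K[1,2])/K[1,1]
    if fish:
        r=np.hypot(a,b);s=np.sin(r)/r if r>1e-9 else 1;d=np.array([a*s,b*s,np.cos(r)])
    else: d=np.array([a,b,1.])
    d=d*[1,-1,-1]
    return -R.T@t,R.T@d
def cast(cal,uv,z,fish=False):
    o,d=ray(cal,*uv,fish);return o+d*(z-o[2])/d[2]
def proj(cal,P,fish=False):
    K=cal["K"];M=cal["camera_from_world"];p=M[:3,:3]@np.array(P)+M[:3,3];p=p*[1,-1,-1]
    if fish:
        r=np.hypot(p[0],p[1]);th=np.arctan2(r,p[2]);q=p[:2]/max(r,1e-12)*th
    else:q=p[:2]/p[2]
    return q*np.diag(K)[:2]+K[:2,2]
def fit(L,W):  # 2D rigid: local->world
    L=np.array(L,float);W=np.array(W)[:,:2];lc=L.mean(0);wc=W.mean(0)
    a=L-lc;b=W-wc
    th=np.arctan2((a[:,0]*b[:,1]-a[:,1]*b[:,0]).sum(),(a*b).sum())
    R=np.array([[np.cos(th),-np.sin(th)],[np.sin(th),np.cos(th)]])
    t=wc-R@lc
    return th,t,np.round((L@R.T+t-W)*1000,1)
E
python3 - <<'E'
from h import *
np.set_printoptions(precision=4,suppress=True)
c=eyes.calibration("scene")
# box: rear = toward robot
rc=[(360.3,208.7),(399.2,198.7),(429.2,252),(387.5,263.3)]
W=[cast(c,p,.05) for p in rc];print(np.array(W))
# box frame x: -x front away from robot; rear-left in image = smaller world y. box +x ~ -world x, box +y ~ -world y
print("box",fit([(.083,.051),(.083,-.051),(-.083,-.051),(-.083,.051)],W))
c=eyes.calibration("side")
q=lambda x,y:(240+x/8,180+y/8)
W=[cast(c,p,.05) for p in [q(62,205),q(190,372),q(608,205)]];print(np.array(W))
print("box side",fit([(.083,-.051),(.083,.051),(-.083,.051)],W))
c=eyes.calibration("wrist")
q=lambda x,y:(250+x/5,290+y/5)
W=[cast(c,q(*p),.012,True) for p in [(150,103),(50,375),(500,512),(640,262)]]+[cast(c,q(*p),.004,True) for p in [(655,300),(560,470)]]
print(np.array(W))
print("cover",fit([(.06,-.042),(.06,.042),(-.06,.042),(-.06,-.042),(-.072,-.028),(-.072,.028)],W))
# fin top end: 
print(proj(c,[.57,-.1,.04],True))
E
```

```text
[[0.5122 0.1384 0.05  ]
 [0.5128 0.24   0.05  ]
 [0.6764 0.2378 0.05  ]
 [0.6744 0.1366 0.05  ]]
box (np.float64(3.1292838882030325), array([0.5939, 0.1882]), array([[-1.9, -0.2],
       [-1.2,  0.2],
       [ 1.2,  0.4],
       [ 1.9, -0.4]]))
[[0.5113 0.2299 0.05  ]
 [0.51   0.1351 0.05  ]
 [0.6708 0.1329 0.05  ]]
box side (np.float64(3.1371943819979564), array([0.5918, 0.1829]), array([[-2.3,  4.3],
       [-1.4, -2.8],
       [ 3.8, -1.4]]))
[[ 0.5313 -0.1212  0.012 ]
 [ 0.5033 -0.1977  0.012 ]
 [ 0.6135 -0.2407  0.012 ]
 [ 0.643  -0.164   0.012 ]
 [ 0.6491 -0.1806  0.004 ]
 [ 0.6291 -0.2336  0.004 ]]
cover (np.float64(2.7734856484252393), array([ 0.5725, -0.181 ]), array([[ 0.3,  1. ],
       [-1.9, -0.9],
       [-0.2, -1.1],
       [ 0.6,  0.6],
       [ 0.7, -0.2],
       [ 0.5,  0.6]]))
[314.5099 305.8041]
```

>>> {"fn": "carry_out", "kwargs": {"motion": [{"jaw": 1, "tx": 4, "ty": 0.4}, {"jaw": 1, "tx": 4, "ty": 0.4}, {"jaw": 1, "tx": 4, "ty": 0.4}, {"jaw": 1, "tx": 4, "ty": 0.4}, {"jaw": 1, "tx": 2, "ty": 0.4}, {"jaw": 1}, {"jaw": 1}]}}

```text
invalid input at $.motion[0]: expected keys jaw, tx, ty, tz, wx, wy, wz
```

```bash
python3 - <<'E'
from h import *
import cv2,pickle
c=eyes.calibration("wrist");im=eyes.read_camera("wrist");pickle.dump(c,open("b.pkl","wb"))
cv2.imwrite("pics/b_wrist.png",im)
from workcell import get_state;s=get_state();print(s["clock"],s["tcp_pos"],s["orientation"])
E
```

```text
0.2 [5.74884059e-01 6.64701420e-06 4.04120590e-01] [-4.80007508e-04  7.07109577e-01  7.07103734e-01 -3.52720604e-04]
```

View pics/b_wrist.png

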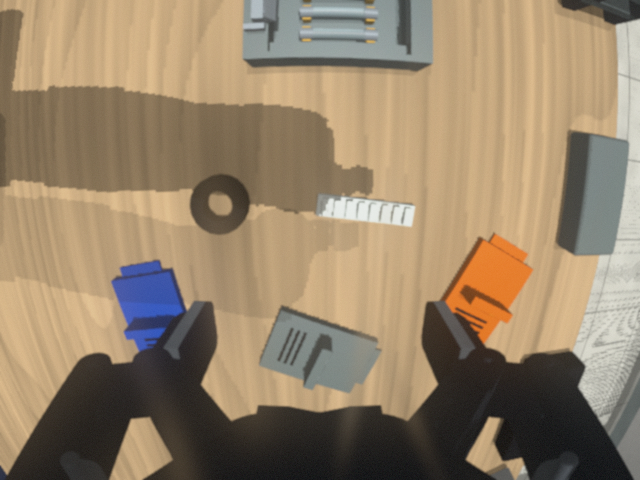

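All seven keys are required in each row; the picture is unchanged from before. I'm resending with full rows.

>>> {"fn": "carry_out", "kwargs": {"motion": [{"jaw": 1, "tx": 4, "ty": 0.4, "tz": 0, "wx": 0, "wy": 0, "wz": 0}, {"jaw": 1, "tx": 4, "ty": 0.4, "tz": 0, "wx": 0, "wy": 0, "wz": 0}, {"jaw": 1, "tx": 4, "ty": 0.4, "tz": 0, "wx": 0, "wy": 0, "wz": 0}, {"jaw": 1, "tx": 4, "ty": 0.4, "tz": 0, "wx": 0, "wy": 0, "wz": 0}, {"jaw": 1, "tx": 2, "ty": 0.4, "tz": 0, "wx": 0, "wy": 0, "wz": 0}, {"jaw": 1, "tx": 0, "ty": 0, "tz": 0, "wx": 0, "wy": 0, "wz": 0}, {"jaw": 1, "tx": 0, "ty": 0, "tz": 0, "wx": 0, "wy": 0, "wz": 0}]}}

```text
clock: 1.08
tcp_pos: [0.5951, 0.1792, 0.4045]
orientation: [0.0, 0.707, 0.707, -0.0]
wrist_force: [-0.1, -0.2, -0.2]
finger_gap: 0.0856
```

```bash
python3 - <<'E'
from h import *
import cv2,pickle
c=eyes.calibration("wrist");im=eyes.read_camera("wrist");pickle.dump(c,open("b.pkl","wb"))
cv2.imwrite("pics/c_wrist.png",im)
cv2.imwrite("pics/c_zoom.png",cv2.resize(im[170:360,200:460],None,fx=3,fy=3,interpolation=cv2.INTER_CUBIC))
from workcell import get_state;s=get_state();print(s["clock"],s["tcp_pos"],s["orientation"])
print(proj(c,[.593,.187,.05],True))
E
```

```text
1.125 [0.5950948  0.17890758 0.40465053] [ 7.09873336e-05  7.07558902e-01  7.06654326e-01 -2.40748270e-04]
[316.63988992 202.19504943]
```

View pics/c_wrist.png

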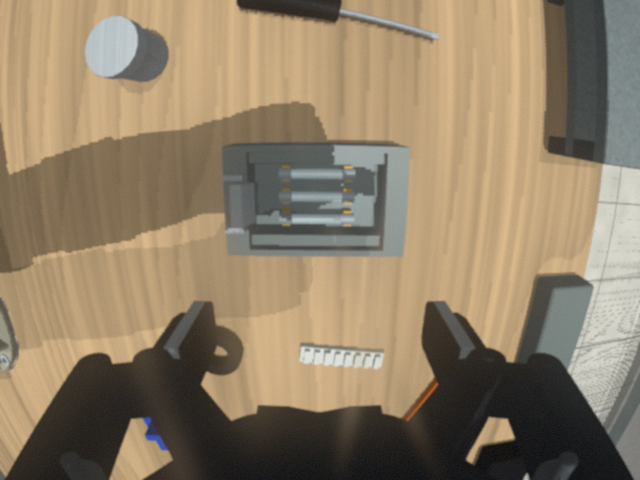

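View pics/c_zoom.png

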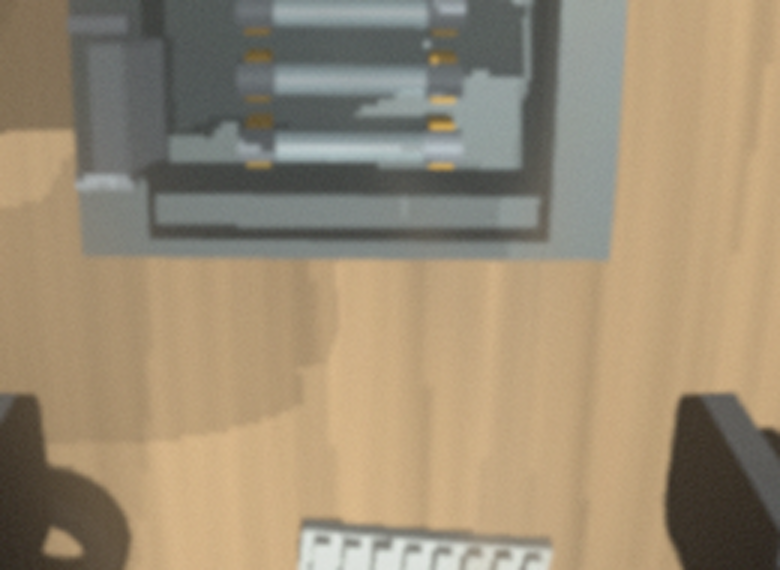

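```bash
python3 - <<'E'
import cv2
im=cv2.imread("pics/c_wrist.png")
cv2.imwrite("pics/c_zoom2.png",cv2.resize(im[135:265,215:415],None,fx=4,fy=4,interpolation=cv2.INTER_CUBIC))
E
```

```text
(no output)
```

View pics/c_zoom2.png

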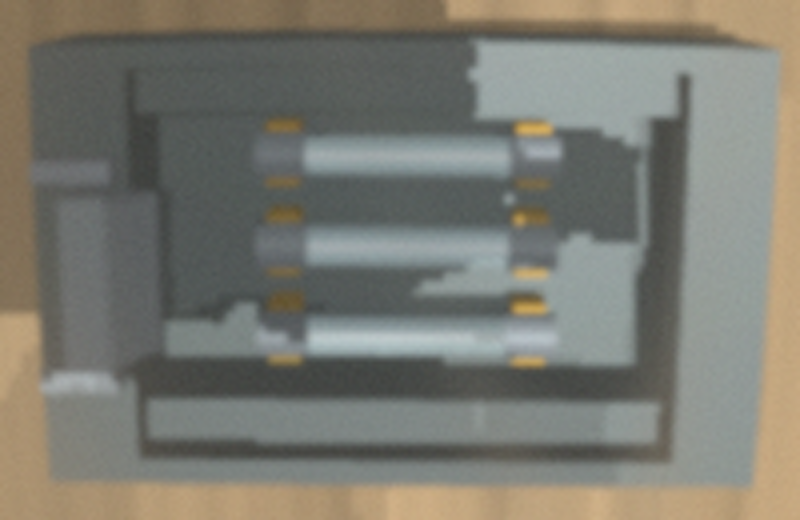

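```bash
python3 - <<'E'
from h import *
import pickle
np.set_printoptions(precision=4,suppress=True)
c=pickle.load(open("b.pkl","rb"))
q=lambda p:(215+p[0]/4,135+p[1]/4)
W=[cast(c,q(p),.05,True) for p in [(32,46),(777,48),(752,485),(52,480),(130,70),(688,73),(670,460),(142,457)]]
print(np.array(W))
print(fit([(.083,-.051),(-.083,-.051),(-.083,.051),(.083,.051),(.062,-.045),(-.062,-.045),(-.062,.045),(.062,.045)],W))
# nose tip edge corners at zoom (160,190),(163,370)
for z in(.0515,.0535): print([cast(c,q(p),z,True) for p in [(160,190),(163,370)]])
E
```

```text
[[0.5102 0.2384 0.05  ]
 [0.6747 0.2377 0.05  ]
 [0.6745 0.1355 0.05  ]
 [0.5088 0.1367 0.05  ]
 [0.5323 0.2322 0.05  ]
 [0.6547 0.2315 0.05  ]
 [0.6543 0.1419 0.05  ]
 [0.5311 0.1426 0.05  ]]
(np.float64(3.1349919872102006), array([0.5926, 0.187 ]), array([[-0.3,  0.2],
       [ 1.2, -0.2],
       [ 0.7, -0. ],
       [ 0.5, -0.1],
       [-1.4,  0.2],
       [ 0.1,  0.2],
       [-0.1, -0.2],
       [-0.8, -0.1]]))
[array([0.5385, 0.2055, 0.0515]), array([0.5374, 0.1641, 0.0515])]
[array([0.5388, 0.2058, 0.0535]), array([0.5378, 0.1646, 0.0535])]
```

>>> {"fn": "carry_out", "kwargs": {"motion": [{"jaw": 1, "tx": -4.5, "ty": -0.28, "tz": 0, "wx": 0, "wy": 0, "wz": 0}, {"jaw": 1, "tx": -4.5, "ty": -0.28, "tz": 0, "wx": 0, "wy": 0, "wz": 0}, {"jaw": 1, "tx": -4.5, "ty": -0.28, "tz": 0, "wx": 0, "wy": 0, "wz": 0}, {"jaw": 1, "tx": -4.5, "ty": -0.28, "tz": 0, "wx": 0, "wy": 0, "wz": 0}, {"jaw": 1, "tx": -4.5, "ty": -0.28, "tz": 0, "wx": 0, "wy": 0, "wz": 0}, {"jaw": 1, "tx": -4.5, "ty": -0.28, "tz": 0, "wx": 0, "wy": 0, "wz": 0}, {"jaw": 1, "tx": -4.5, "ty": -0.28, "tz": 0, "wx": 0, "wy": 0, "wz": 0}, {"jaw": 1, "tx": -4.5, "ty": -0.28, "tz": 0, "wx": 0, "wy": 0, "wz": 0}, {"jaw": 0.4, "tx": 0, "ty": 0, "tz": 4, "wx": 0, "wy": 0, "wz": 7}, {"jaw": 0.4, "tx": 0, "ty": 0, "tz": 4, "wx": 0, "wy": 0, "wz": 7}, {"jaw": 0.4, "tx": 0, "ty": 0, "tz": 4, "wx": 0, "wy": 0, "wz": 7}, {"jaw": 0.4, "tx": 0, "ty": 0, "tz": 0, "wx": 0, "wy": 0, "wz": 0}, {"jaw": 0.4, "tx": 0, "ty": 0, "tz": 0, "wx": 0, "wy": 0, "wz": 0}]}}

```text
clock: 2.75
tcp_pos: [0.5728, -0.1808, 0.2863]
orientation: [0.001, 0.824, 0.567, 0.0]
wrist_force: [-0.4, 0.4, 0.9]
finger_gap: 0.0602
```

```bash
python3 - <<'E'
from h import *
import cv2,pickle
c=eyes.calibration("wrist");im=eyes.read_camera("wrist");pickle.dump(c,open("d.pkl","wb"))
cv2.imwrite("pics/d_wrist.png",im)
from workcell import get_state;s=get_state();print(s["clock"],s["tcp_pos"],s["orientation"],s["finger_gap"])
E
```

```text
2.8 [ 0.57318684 -0.18078913  0.2869325 ] [1.45930340e-03 8.23863615e-01 5.66785646e-01 8.04079342e-04] 0.05972622847565092
```

View pics/d_wrist.png

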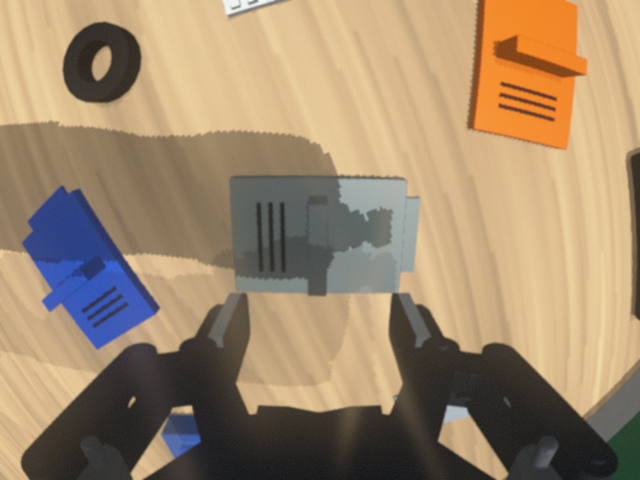

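```bash
python3 - <<'E'
from h import *
import pickle,cv2
np.set_printoptions(precision=4,suppress=True)
im=cv2.imread("pics/d_wrist.png")
cv2.imwrite("pics/d_zoom.png",cv2.resize(im[165:305,220:430],None,fx=3.8,fy=3.8,interpolation=cv2.INTER_CUBIC))
c=pickle.load(open("d.pkl","rb"))
W=[cast(c,p,z,True) for p,z in [((232,180),.012),((236,292),.012),((400,293),.012),((406,180),.012),((307,197),.041),((308,295),.041),((327,295),.041),((328,197),.041)]]
print(np.array(W))
print(fit([(.06,-.042),(.06,.042),(-.06,.042),(-.06,-.042),(.006,-.03),(.006,.03),(-.006,.03),(-.006,-.03)],W))
E
```

```text
[[ 0.5332 -0.1222  0.012 ]
 [ 0.5011 -0.1985  0.012 ]
 [ 0.6141 -0.2426  0.012 ]
 [ 0.6427 -0.1641  0.012 ]
 [ 0.579  -0.1467  0.041 ]
 [ 0.5562 -0.2062  0.041 ]
 [ 0.5676 -0.2106  0.041 ]
 [ 0.5905 -0.1512  0.041 ]]
(np.float64(2.771764317788916), array([ 0.5731, -0.1803]), array([[-0.9,  2.8],
       [ 0.9,  0.8],
       [-0.3,  1.5],
       [ 1.5,  1.3],
       [-0.7, -3.4],
       [ 0.4,  0.1],
       [ 0.2,  0.2],
       [-1. , -3.3]]))
```

View pics/d_zoom.png

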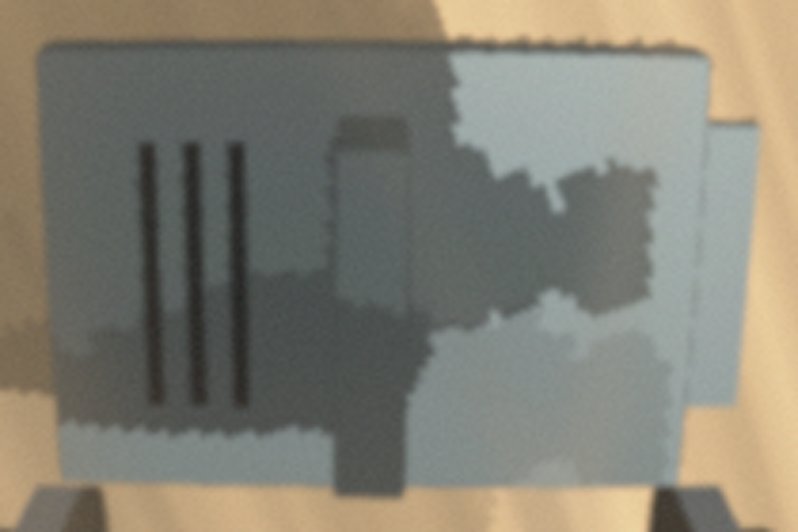

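>>> {"fn": "carry_out", "kwargs": {"force": 70, "motion": [{"jaw": 0, "tx": 0, "ty": 0, "tz": 4, "wx": 0, "wy": 0, "wz": 0}, {"jaw": 0, "tx": 0, "ty": 0, "tz": 3, "wx": 0, "wy": 0, "wz": 0}, {"jaw": 0, "tx": 0, "ty": 0, "tz": 1.5, "wx": 0, "wy": 0, "wz": 0}, {"jaw": 0, "tx": 0, "ty": 0, "tz": 0.8, "wx": 0, "wy": 0, "wz": 0}, {"jaw": 0, "tx": 0, "ty": 0, "tz": 0, "wx": 0, "wy": 0, "wz": 0}, {"jaw": 0, "tx": 0, "ty": 0, "tz": 0, "wx": 0, "wy": 0, "wz": 0}]}}

```text
clock: 3.55
tcp_pos: [0.5732, -0.1803, 0.193]
orientation: [0.001, 0.824, 0.566, 0.001]
wrist_force: [-1.0, -0.4, 1.0]
finger_gap: 0.043
```

```bash
python3 - <<'E'
from h import *
import cv2
im=eyes.read_camera("side")
cv2.imwrite("pics/e_side.png",cv2.resize(im[220:360,260:430],None,fx=4,fy=4,interpolation=cv2.INTER_CUBIC))
E
```

```text
(no output)
```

View pics/e_side.png

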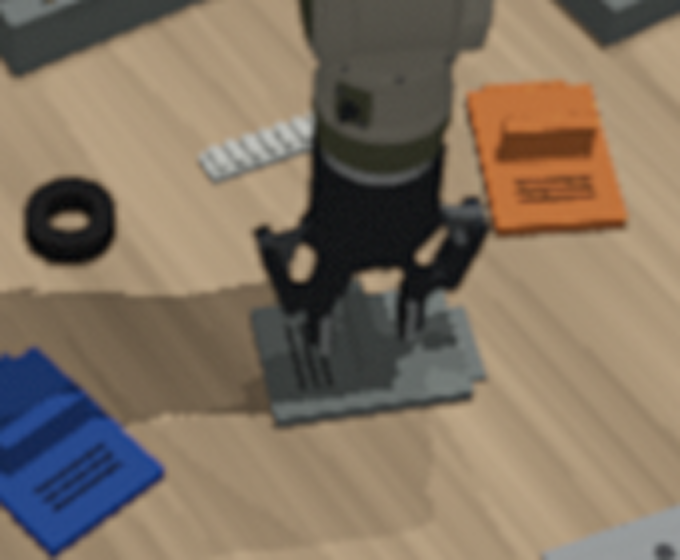

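>>> {"fn": "carry_out", "kwargs": {"force": 70, "motion": [{"jaw": -0.3, "tx": 0, "ty": 0, "tz": 0.3, "wx": 0, "wy": 0, "wz": 0}, {"jaw": -1, "tx": 0, "ty": 0, "tz": 0, "wx": 0, "wy": 0, "wz": 0}, {"jaw": -1, "tx": 0, "ty": 0, "tz": 0, "wx": 0, "wy": 0, "wz": 0}, {"jaw": -1, "tx": 0, "ty": 0, "tz": 0, "wx": 0, "wy": 0, "wz": 0}, {"jaw": -1, "tx": 0, "ty": 0, "tz": 0, "wx": 0, "wy": 0, "wz": 0}, {"jaw": -1, "tx": 0, "ty": 0, "tz": 0, "wx": 0, "wy": 0, "wz": 0}]}}

```text
clock: 4.35
tcp_pos: [0.5727, -0.1801, 0.1889]
orientation: [0.0, 0.824, 0.566, 0.0]
wrist_force: [-0.1, -0.1, 2.9]
finger_gap: 0.0106
```

>>> {"fn": "carry_out", "kwargs": {"motion": [{"jaw": -1, "tx": 0, "ty": 0, "tz": -2, "wx": 0, "wy": 0, "wz": 0}, {"jaw": -1, "tx": 0, "ty": 0, "tz": -4, "wx": 0, "wy": 0, "wz": 0}, {"jaw": -1, "tx": 0, "ty": 0, "tz": -5, "wx": 0, "wy": 0, "wz": 0}, {"jaw": -1, "tx": 0, "ty": 0, "tz": -4, "wx": 0, "wy": 0, "wz": -5.1}, {"jaw": -1, "tx": 0, "ty": 0, "tz": 0, "wx": 0, "wy": 0, "wz": -5.2}, {"jaw": -1, "tx": 0, "ty": 0, "tz": 0, "wx": 0, "wy": 0, "wz": -5.2}, {"jaw": -1, "tx": 0, "ty": 0, "tz": 0, "wx": 0, "wy": 0, "wz": -5.1}, {"jaw": -1, "tx": 2.7, "ty": 0.75, "tz": 0, "wx": 0, "wy": 0, "wz": 0}, {"jaw": -1, "tx": 4, "ty": 0.75, "tz": 0, "wx": 0, "wy": 0, "wz": 0}, {"jaw": -1, "tx": 4, "ty": 0.75, "tz": 0, "wx": 0, "wy": 0, "wz": 0}, {"jaw": -1, "tx": 4, "ty": 0.75, "tz": 0, "wx": 0, "wy": 0, "wz": 0}, {"jaw": -1, "tx": 4, "ty": 0.75, "tz": 0, "wx": 0, "wy": 0, "wz": 0}, {"jaw": -1, "tx": 4, "ty": 0.75, "tz": 0, "wx": 0, "wy": 0, "wz": 0}, {"jaw": -1, "tx": 4, "ty": 0.75, "tz": 0, "wx": 0, "wy": 0, "wz": 0}, {"jaw": -1, "tx": 4, "ty": 0.75, "tz": 0, "wx": 0, "wy": 0, "wz": 0}, {"jaw": -1, "tx": 4, "ty": 0.75, "tz": 0, "wx": 0, "wy": 0, "wz": 0}, {"jaw": -1, "tx": 2, "ty": 0.7, "tz": 0, "wx": 0, "wy": 0, "wz": 0}, {"jaw": -1, "tx": 0, "ty": 0, "tz": 0, "wx": 0, "wy": 0, "wz": 0}, {"jaw": -1, "tx": 0, "ty": 0, "tz": 0, "wx": 0, "wy": 0, "wz": 0}]}}

```text
clock: 6.72
tcp_pos: [0.6494, 0.186, 0.3381]
orientation: [-0.0, 0.71, 0.705, -0.001]
wrist_force: [-0.3, -0.6, -1.7]
finger_gap: 0.0108
```

```bash
python3 - <<'E'
from h import *
import cv2,pickle
c=eyes.calibration("wrist");im=eyes.read_camera("wrist");pickle.dump(c,open("f.pkl","wb"))
cv2.imwrite("pics/f_wrist.png",im)
from workcell import get_state;s=get_state();print(s["clock"],s["tcp_pos"],s["orientation"],s["finger_gap"])
im=eyes.read_camera("scene");cv2.imwrite("pics/f_scene.png",im)
E
```

```text
6.775 [0.64945899 0.18560312 0.33828011] [-1.84590361e-04  7.09876449e-01  7.04325991e-01 -5.39524700e-04] 0.01077237720197414
```

View pics/f_wrist.png

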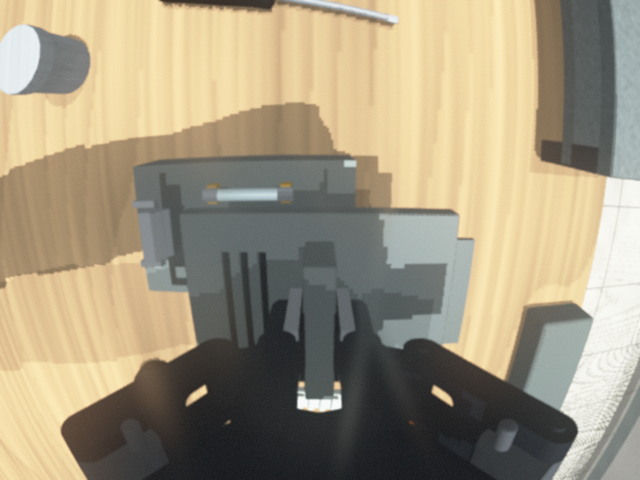

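View pics/f_scene.png

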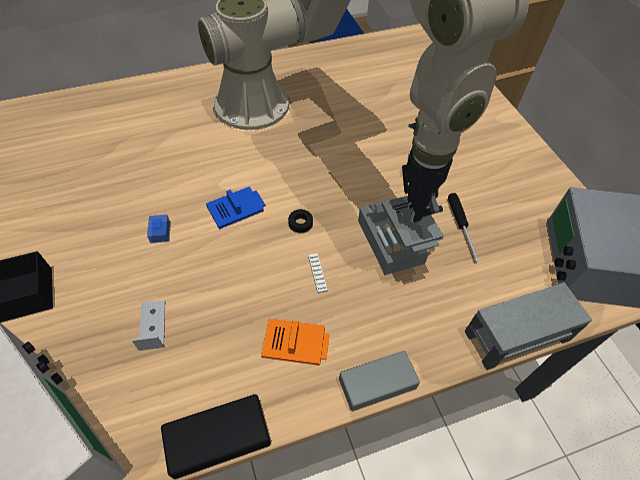

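```bash
python3 - <<'E'
from h import *
import pickle,cv2
np.set_printoptions(precision=4,suppress=True)
im=cv2.imread("pics/f_wrist.png")
cv2.imwrite("pics/f_zoom.png",cv2.resize(im[195:355,165:485],None,fx=2.5,fy=2.5,interpolation=cv2.INTER_CUBIC))
c=pickle.load(open("f.pkl","rb"));t=np.array([.6495,.1858,.3383])
z=t[2]-.177
for p in [(183,212),(458,215)]: print(cast(c,p,z,True)-t)
for p in [(473,240),(458,342)]: print(cast(c,p,z-.008,True)-t)
# fin top z: t=0.041
for p in [(302,268),(336,268),(302,243),(337,243)]: print('fin',cast(c,p,t[2]-.148,True)-t)
E
```

```text
[-0.0573  0.0421 -0.177 ]
[ 0.0595  0.0401 -0.177 ]
[ 0.0715  0.0263 -0.185 ]
[ 0.072  -0.0293 -0.185 ]
fin [-0.0054  0.0286 -0.148 ]
fin [ 0.0062  0.0285 -0.148 ]
fin [-0.0053  0.0376 -0.148 ]
fin [ 0.0064  0.0375 -0.148 ]
```

View pics/f_zoom.png

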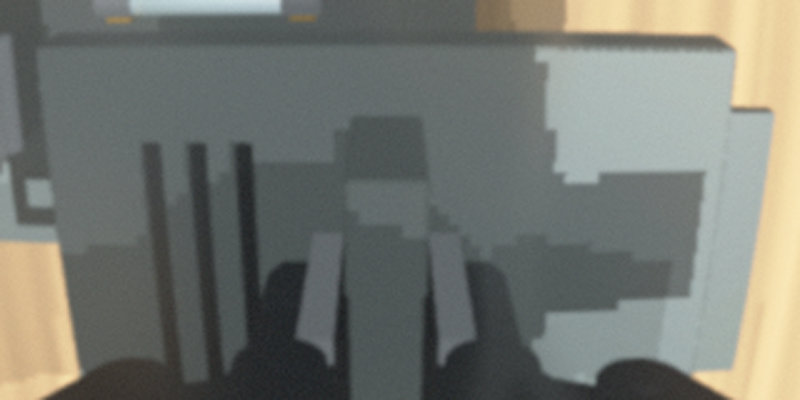

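>>> {"fn": "carry_out", "kwargs": {"motion": [{"jaw": -1, "tx": 0.2, "ty": -0.2, "tz": 0, "wx": 5, "wy": 0, "wz": 0}, {"jaw": -1, "tx": 0, "ty": 0, "tz": 0, "wx": 7.5, "wy": 0, "wz": 0}, {"jaw": -1, "tx": 0, "ty": 0, "tz": 0, "wx": 7.5, "wy": 0, "wz": 0}, {"jaw": -1, "tx": 0, "ty": 0.68, "tz": 1.88, "wx": 0, "wy": 0, "wz": 0}, {"jaw": -1, "tx": 0, "ty": 0.68, "tz": 1.88, "wx": 0, "wy": 0, "wz": 0}, {"jaw": -1, "tx": 0, "ty": 0.68, "tz": 1.88, "wx": 0, "wy": 0, "wz": 0}, {"jaw": -1, "tx": 0, "ty": 0, "tz": 0, "wx": 0, "wy": 0, "wz": 0}, {"jaw": -1, "tx": 0, "ty": 0, "tz": 0, "wx": 0, "wy": 0, "wz": 0}, {"jaw": -1, "tx": 0, "ty": 0, "tz": 0, "wx": 0, "wy": 0, "wz": 0}]}}

```text
clock: 7.95
tcp_pos: [0.6479, 0.1883, 0.2801]
orientation: [-0.123, 0.699, 0.694, -0.121]
wrist_force: [0.0, 0.5, -1.6]
finger_gap: 0.0107
```

```bash
cat > st.py <<'E'
from workcell import get_state
from scipy.spatial.transform import Rotation as R
import numpy as np
np.set_printoptions(precision=4,suppress=True)
def report(p=True):
    s=get_state();q=s["orientation"];M=R.from_quat([q[1],q[2],q[3],q[0]]).as_matrix()
    th=np.degrees(np.arctan2(-M[2,1],np.hypot(M[0,1],M[1,1])))
    yaw=np.degrees(np.arctan2(M[1,1],M[0,1]))
    o=s["tcp_pos"]+.189*M[:,2]+M[:,0]*-.001  # cover underside centre
    a=-.0066;d=o[:2]-[.5926,.187]
    f=d@[np.cos(a),np.sin(a)];l=d@[-np.sin(a),np.cos(a)]
    print("t",s["clock"],"theta",th,"yaw",yaw,"roll",np.degrees(M[2,0]),"f0,lat,h0 mm",f*1e3,l*1e3,o[2]*1e3,"F",s["wrist_force"],"T",s["ft_torque"],"gap",s["finger_gap"],"tcp",s["tcp_pos"])
    return s
E
python3 - <<'E'
from st import *
report()
from workcell import eyes
import cv2
im=eyes.read_camera("side");cv2.imwrite("pics/g_side.png",cv2.resize(im[120:260,230:370],None,fx=4,fy=4,interpolation=cv2.INTER_CUBIC))
cv2.imwrite("pics/g_wrist.png",eyes.read_camera("wrist"))
E
```

```text
t 7.95 theta 19.87791024686639 yaw -0.414007181807923 roll 0.016547699193472327 f0,lat,h0 mm -8.965650509326846 0.7233132846743306 102.36644159524892 F [ 0.012   0.4969 -1.5537] T [ 0.0383 -0.3947 -0.0363] gap 0.010742372089480699 tcp [0.6479 0.1883 0.2801]
```

View pics/g_side.png

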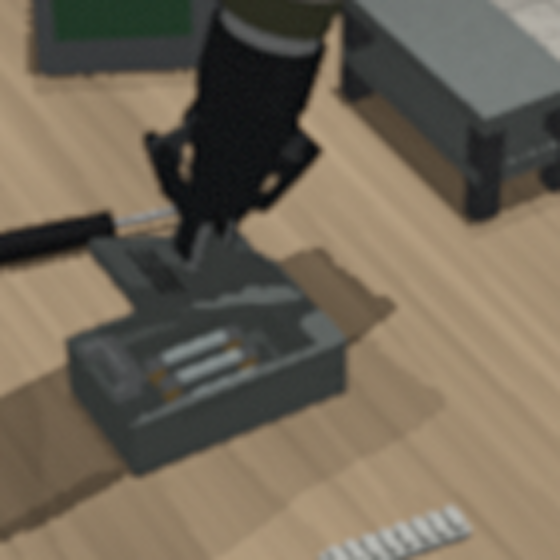

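View pics/g_wrist.png

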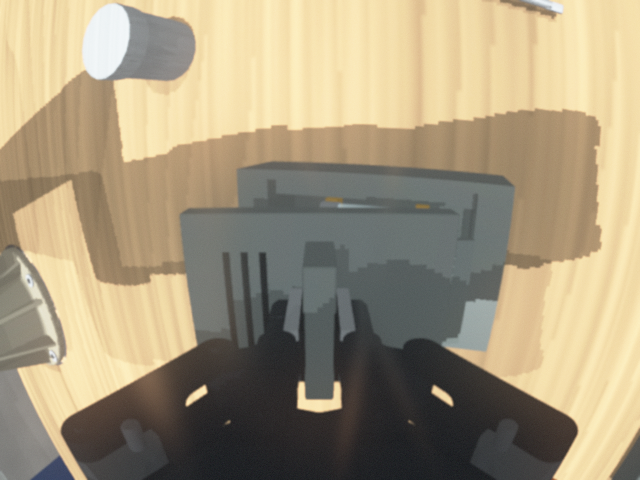

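>>> {"fn": "carry_out", "kwargs": {"motion": [{"jaw": -1, "tx": -0.05, "ty": 0.45, "tz": 1.35, "wx": 0, "wy": 0, "wz": 0}, {"jaw": -1, "tx": 0, "ty": 0.45, "tz": 1.35, "wx": 0, "wy": 0, "wz": 0}, {"jaw": -1, "tx": 0, "ty": 0.27, "tz": 0.8, "wx": 0, "wy": 0, "wz": 0}, {"jaw": -1, "tx": 0, "ty": 0.17, "tz": 0.48, "wx": 0, "wy": 0, "wz": 0}, {"jaw": -1, "tx": 0, "ty": 0, "tz": 0, "wx": 0, "wy": 0, "wz": 0}, {"jaw": -1, "tx": 0, "ty": 0, "tz": 0, "wx": 0, "wy": 0, "wz": 0}]}}

```text
clock: 8.8
tcp_pos: [0.6468, 0.188, 0.2371]
orientation: [-0.123, 0.699, 0.694, -0.122]
wrist_force: [0.3, -0.1, -1.4]
finger_gap: 0.011
```

```bash
python3 - <<'E'
from st import *
report()
from workcell import eyes
import cv2
im=eyes.read_camera("side");cv2.imwrite("pics/h_side.png",cv2.resize(im[120:260,230:370],None,fx=4,fy=4,interpolation=cv2.INTER_CUBIC))
cv2.imwrite("pics/h_wrist.png",eyes.read_camera("wrist"))
E
```

```text
t 8.8 theta 19.953501287112843 yaw -0.3966897632950107 roll 0.004365824191676048 f0,lat,h0 mm -10.350983903104497 0.4035719403481224 59.406360689181675 F [ 0.2996 -0.1118 -1.3529] T [ 0.0345 -0.3812 -0.0145] gap 0.011036161436173487 tcp [0.6468 0.188  0.2371]
```

View pics/h_side.png

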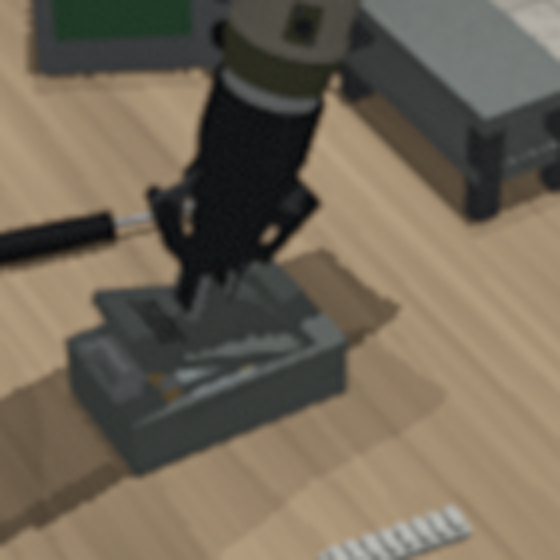

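View pics/h_wrist.png

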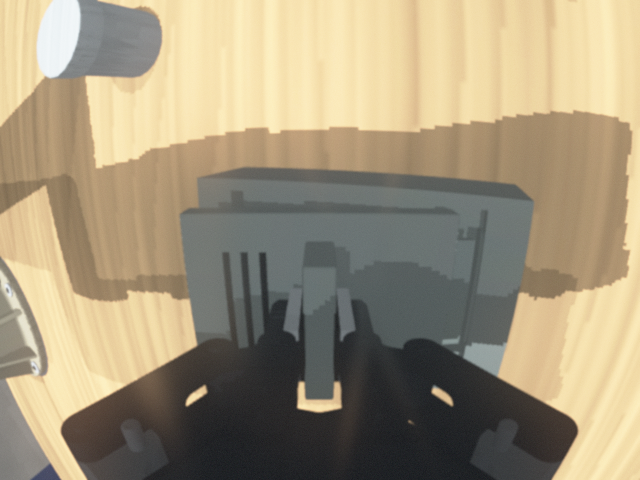

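>>> {"fn": "carry_out", "kwargs": {"motion": [{"jaw": -1, "tx": 0, "ty": 0.25, "tz": -0.15, "wx": 0, "wy": 0, "wz": 0}, {"jaw": -1, "tx": 0, "ty": 0.25, "tz": -0.1, "wx": 0, "wy": 0, "wz": 0}, {"jaw": -1, "tx": 0, "ty": 0.2, "tz": -0.08, "wx": 0, "wy": 0, "wz": 0}, {"jaw": -1, "tx": 0, "ty": 0.17, "tz": -0.07, "wx": 0, "wy": 0, "wz": 0}, {"jaw": -1, "tx": 0, "ty": 0, "tz": 0, "wx": 0, "wy": 0, "wz": 0}, {"jaw": -1, "tx": 0, "ty": 0, "tz": 0, "wx": 0, "wy": 0, "wz": 0}]}}

```text
clock: 9.65
tcp_pos: [0.6561, 0.1879, 0.2375]
orientation: [-0.123, 0.699, 0.694, -0.122]
wrist_force: [0.1, -0.2, -1.3]
finger_gap: 0.0105
```

```bash
python3 - <<'E'
from st import *
report()
from workcell import eyes
import cv2
im=eyes.read_camera("side");cv2.imwrite("pics/i_side.png",cv2.resize(im[120:260,230:370],None,fx=4,fy=4,interpolation=cv2.INTER_CUBIC))
cv2.imwrite("pics/i_wrist.png",eyes.read_camera("wrist"))
E
```

```text
t 9.65 theta 20.00416312003862 yaw -0.4004481534296667 roll -0.003512403815730048 f0,lat,h0 mm -1.1935734340390292 0.35810202663334956 59.90374196148209 F [ 0.1333 -0.1945 -1.2672] T [-0.045  -0.3478  0.0631] gap 0.010482880540462591 tcp [0.6561 0.1879 0.2375]
```

View pics/i_side.png

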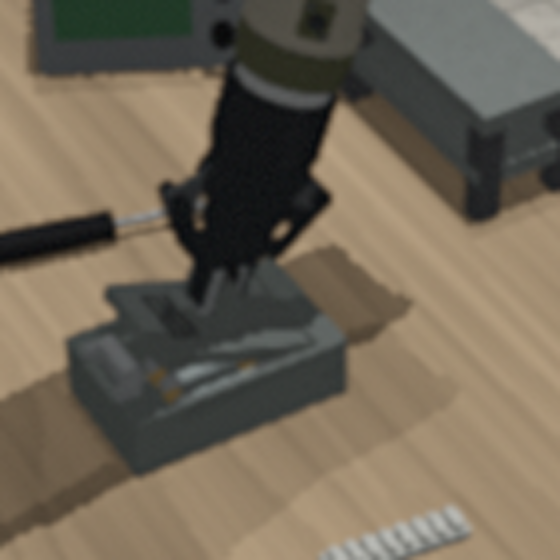

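View pics/i_wrist.png

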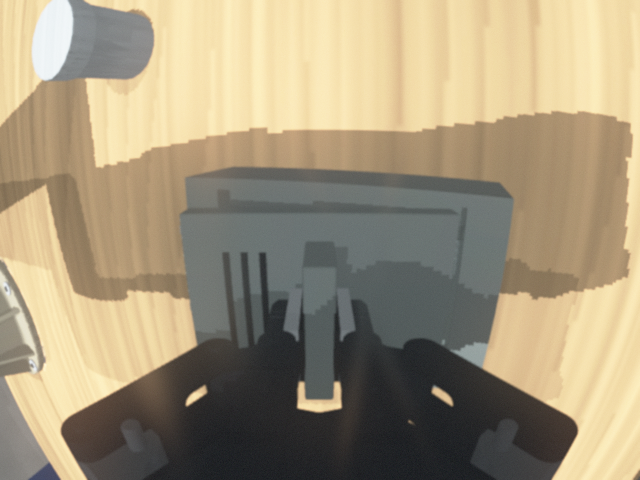

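>>> {"fn": "carry_out", "kwargs": {"motion": [{"jaw": -1, "tx": 0, "ty": -0.72, "tz": 0.25, "wx": -2.5, "wy": 0, "wz": 0}, {"jaw": -1, "tx": 0, "ty": -0.72, "tz": 0.25, "wx": -2.5, "wy": 0, "wz": 0}, {"jaw": -1, "tx": 0, "ty": -0.72, "tz": 0.25, "wx": -2.5, "wy": 0, "wz": 0}, {"jaw": -1, "tx": 0, "ty": 0, "tz": 0, "wx": 0, "wy": 0, "wz": 0}, {"jaw": -1, "tx": 0, "ty": 0, "tz": 0, "wx": 0, "wy": 0, "wz": 0}, {"jaw": -1, "tx": 0, "ty": 0, "tz": 0, "wx": 0, "wy": 0, "wz": 0}]}}

```text
clock: 10.5
tcp_pos: [0.6337, 0.188, 0.2367]
orientation: [-0.077, 0.705, 0.7, -0.077]
wrist_force: [-0.7, 0.7, -0.9]
finger_gap: 0.0109
```

```bash
python3 - <<'E'
from st import *
report()
from workcell import eyes
import cv2
im=eyes.read_camera("side");cv2.imwrite("pics/j_side.png",cv2.resize(im[120:260,230:370],None,fx=4,fy=4,interpolation=cv2.INTER_CUBIC))
im=eyes.read_camera("wrist");cv2.imwrite("pics/j_wrist.png",cv2.resize(im[150:380,130:530],None,fx=2,fy=2,interpolation=cv2.INTER_CUBIC))
E
```

```text
t 10.5 theta 12.51926343858671 yaw -0.4140388621258738 roll -0.0015159496921103778 f0,lat,h0 mm 0.11200258654765337 0.2784064053541301 52.218044316143846 F [-0.6747  0.6935 -0.8586] T [ 0.0289 -0.322   0.0213] gap 0.010868137761713574 tcp [0.6337 0.188  0.2367]
```

View pics/j_side.png

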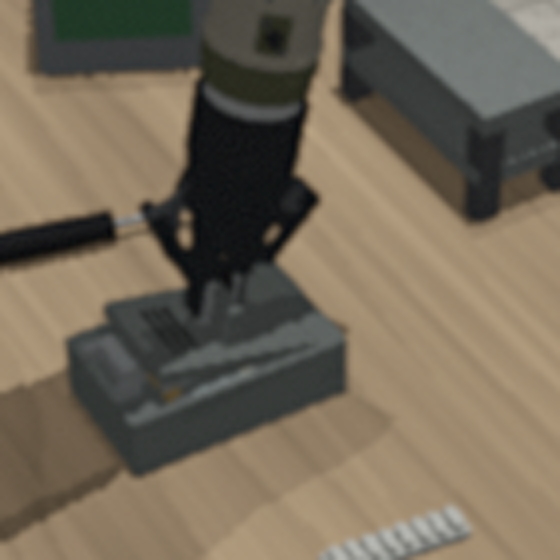

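View pics/j_wrist.png

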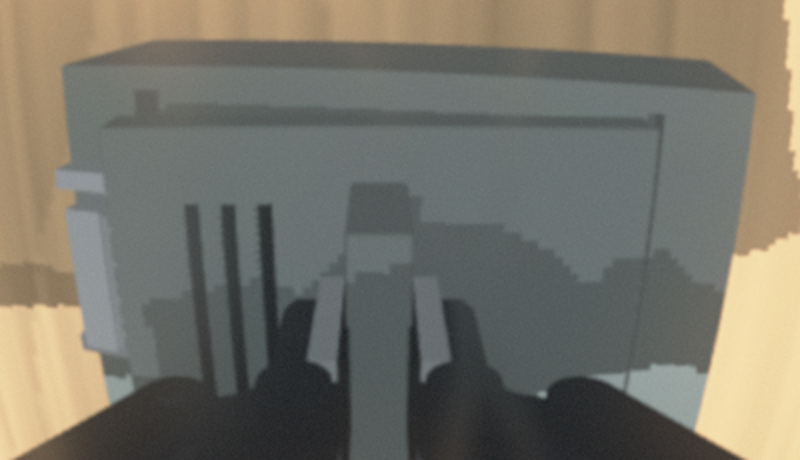

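>>> {"fn": "carry_out", "kwargs": {"motion": [{"jaw": -1, "tx": 0, "ty": -0.66, "tz": 0.22, "wx": -2, "wy": 0, "wz": 0}, {"jaw": -1, "tx": 0, "ty": -0.66, "tz": 0.22, "wx": -2, "wy": 0, "wz": 0}, {"jaw": -1, "tx": 0, "ty": -0.66, "tz": 0.22, "wx": -2, "wy": 0, "wz": 0}, {"jaw": -1, "tx": 0, "ty": 0, "tz": 0, "wx": 0, "wy": 0, "wz": 0}, {"jaw": -1, "tx": 0, "ty": 0, "tz": 0, "wx": 0, "wy": 0, "wz": 0}]}}

```text
clock: 11.22
tcp_pos: [0.6135, 0.1882, 0.2347]
orientation: [-0.04, 0.709, 0.703, -0.039]
wrist_force: [3.3, -0.2, 3.6]
finger_gap: 0.0108
```

```bash
python3 - <<'E'
from st import *
report()
from workcell import eyes
import cv2
im=eyes.read_camera("wrist");cv2.imwrite("pics/k_wrist.png",cv2.resize(im[150:380,130:530],None,fx=2,fy=2,interpolation=cv2.INTER_CUBIC))
E
```

```text
t 11.225 theta 6.4117404639035565 yaw -0.40897431865325234 roll 0.022093580299650764 f0,lat,h0 mm -0.20605659796127987 0.46685266541669107 46.83715107576601 F [ 3.2799 -0.1837  3.6062] T [ 0.0073 -0.4578  0.0365] gap 0.010797213364932104 tcp [0.6135 0.1882 0.2347]
```

View pics/k_wrist.png

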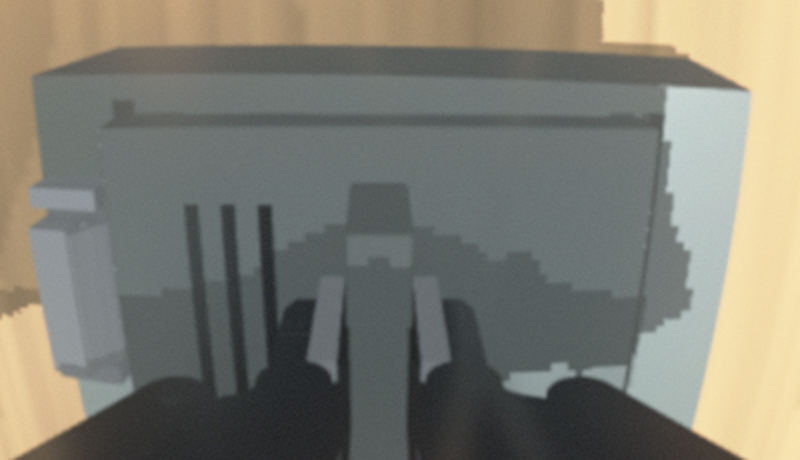

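>>> {"fn": "carry_out", "kwargs": {"motion": [{"jaw": -1, "tx": 0, "ty": -0.66, "tz": 0.25, "wx": -2, "wy": 0, "wz": 0}, {"jaw": -1, "tx": 0, "ty": -0.66, "tz": 0.25, "wx": -2, "wy": 0, "wz": 0}, {"jaw": -1, "tx": 0, "ty": -0.66, "tz": 0.25, "wx": -2, "wy": 0, "wz": 0}, {"jaw": -1, "tx": 0, "ty": 0, "tz": 0, "wx": 0, "wy": 0, "wz": 0}, {"jaw": -1, "tx": 0, "ty": 0, "tz": 0, "wx": 0, "wy": 0, "wz": 0}]}}

```text
clock: 11.9
tcp_pos: [0.5924, 0.1884, 0.2276]
orientation: [-0.004, 0.71, 0.705, -0.004]
wrist_force: [1.8, 0.6, -1.5]
finger_gap: 0.0107
```

```bash
python3 - <<'E'
from st import *
report()
from workcell import eyes
import cv2
im=eyes.read_camera("wrist");cv2.imwrite("pics/l_wrist.png",cv2.resize(im[150:380,130:530],None,fx=2,fy=2,interpolation=cv2.INTER_CUBIC))
E
```

```text
t 11.9 theta 0.5999620059005228 yaw -0.39897068168199856 roll 0.0020672869429226933 f0,lat,h0 mm -2.207850485371565 0.38570902948607344 38.62984548832028 F [ 1.7979  0.5948 -1.5325] T [ 0.1975 -0.3835 -0.0023] gap 0.010726303640734545 tcp [0.5924 0.1884 0.2276]
```

View pics/l_wrist.png

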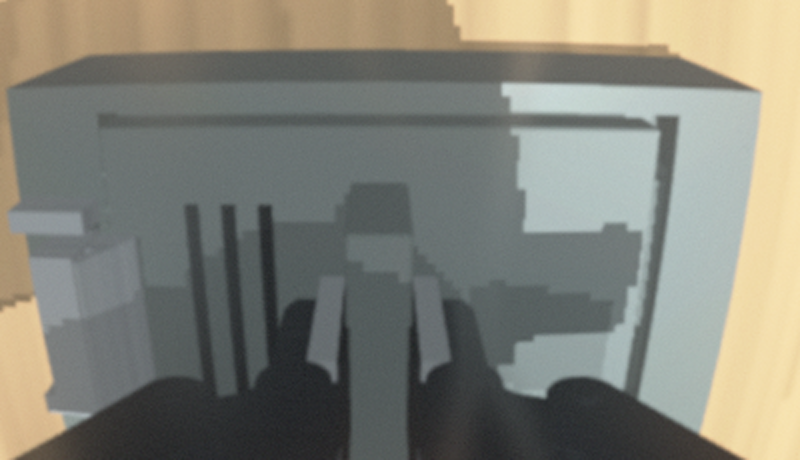

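>>> {"fn": "carry_out", "kwargs": {"motion": [{"jaw": -1, "tx": 0, "ty": 0.18, "tz": 0.07, "wx": -0.6, "wy": 0, "wz": 0}, {"jaw": -1, "tx": 0, "ty": 0, "tz": 0, "wx": 0, "wy": 0, "wz": 0}, {"jaw": -1, "tx": 0, "ty": 0, "tz": 0, "wx": 0, "wy": 0, "wz": 0}]}}

```text
clock: 12.32
tcp_pos: [0.5939, 0.1883, 0.227]
orientation: [0.0, 0.71, 0.705, 0.0]
wrist_force: [-0.6, -0.5, -1.3]
finger_gap: 0.0105
```

```bash
python3 - <<'E'
from st import *
report()
E
```

```text
t 12.325 theta -0.057706447741121665 yaw -0.4041600187462749 roll -0.01405534801641605 f0,lat,h0 mm 1.5061303833807356 0.2144117771196072 38.038228396226486 F [-0.6421 -0.5267 -1.2844] T [ 0.0227 -0.0188  0.0001] gap 0.010534387906139222 tcp [0.5939 0.1883 0.227 ]
```

>>> {"fn": "carry_out", "kwargs": {"motion": [{"jaw": -1, "tx": 0, "ty": -0.16, "tz": 0, "wx": 0, "wy": 0, "wz": 0}, {"jaw": -1, "tx": 0, "ty": 0, "tz": 0, "wx": 0, "wy": 0, "wz": 0}, {"jaw": -0.5, "tx": 0, "ty": 0, "tz": 0, "wx": 0, "wy": 0, "wz": 0}, {"jaw": -0.3, "tx": 0, "ty": 0, "tz": 0, "wx": 0, "wy": 0, "wz": 0}, {"jaw": -0.3, "tx": 0, "ty": 0, "tz": 0, "wx": 0, "wy": 0, "wz": 0}, {"jaw": -0.3, "tx": 0, "ty": 0, "tz": 0, "wx": 0, "wy": 0, "wz": 0}, {"jaw": -0.3, "tx": 0, "ty": 0, "tz": -1, "wx": 0, "wy": 0, "wz": 0}, {"jaw": -0.3, "tx": 0, "ty": 0, "tz": -4, "wx": 0, "wy": 0, "wz": 0}, {"jaw": -0.3, "tx": 0, "ty": 0, "tz": -5, "wx": 0, "wy": 0, "wz": 0}, {"jaw": -0.3, "tx": 0, "ty": 0, "tz": -5, "wx": 0, "wy": 0, "wz": 0}, {"jaw": -0.3, "tx": 0, "ty": 0, "tz": 0, "wx": 0, "wy": 0, "wz": 0}, {"jaw": -0.3, "tx": 0, "ty": 0, "tz": 0, "wx": 0, "wy": 0, "wz": 0}]}}

```text
clock: 13.82
tcp_pos: [0.5921, 0.1883, 0.3776]
orientation: [0.001, 0.71, 0.705, 0.001]
wrist_force: [0.3, 0.7, -0.9]
finger_gap: 0.0299
```

```bash
python3 - <<'E'
from st import *
from workcell import eyes
import cv2
report()
im=eyes.read_camera("wrist");cv2.imwrite("pics/m_wrist.png",im)
im=eyes.read_camera("side");cv2.imwrite("pics/m_side.png",cv2.resize(im[170:250,230:330],None,fx=6,fy=6,interpolation=cv2.INTER_CUBIC))
im=eyes.read_camera("scene");cv2.imwrite("pics/m_scene.png",im)
cv2.imwrite("pics/m_scene_z.png",cv2.resize(im[185:285,350:450],None,fx=6,fy=6,interpolation=cv2.INTER_CUBIC))
E
```

```text
t 13.825 theta -0.13806536796493557 yaw -0.4011212409015157 roll 0.004369862285654216 f0,lat,h0 mm -0.08112418683658199 0.3444861960412426 188.64930171903578 F [ 0.2853  0.7217 -0.9487] T [ 0.0315 -0.0093 -0.0093] gap 0.029918884119086765 tcp [0.5921 0.1883 0.3776]
```

View pics/m_wrist.png

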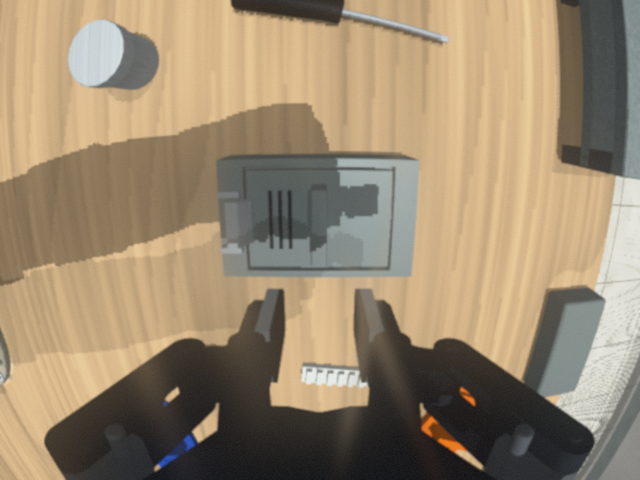

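View pics/m_side.png

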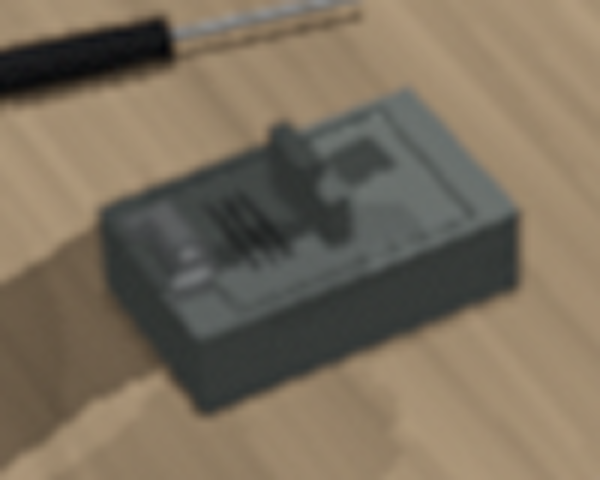

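View pics/m_scene_z.png

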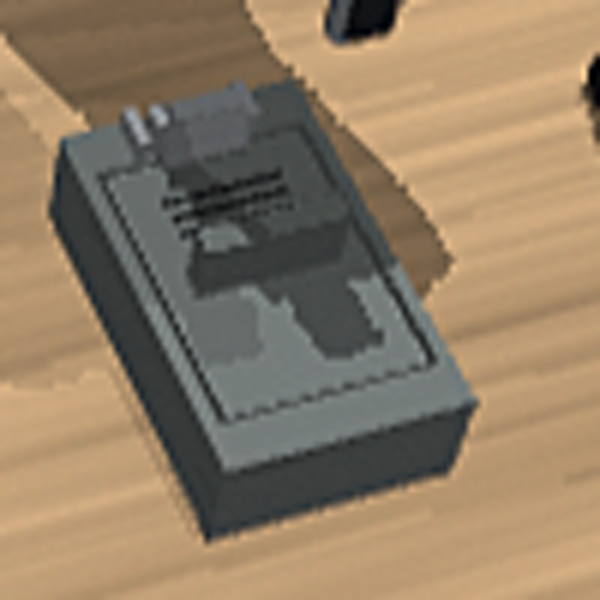

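View pics/m_scene.png

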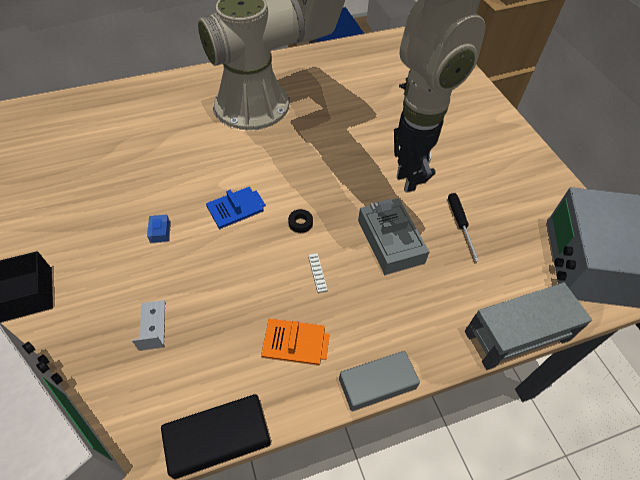

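```bash
python3 - <<'E'
from h import *
import cv2
im=cv2.imread("pics/m_wrist.png")
cv2.imwrite("pics/n.png",cv2.resize(im[150:285,205:325],None,fx=4.4,fy=4.4,interpolation=cv2.INTER_CUBIC))
c=eyes.calibration("wrist")
for X in (55,58,60): # box pts
    a=3.135;x=X/1000
    for y in(.018,-.018): print(X,y,(proj(c,[.5926+np.cos(a)*x-np.sin(a)*y,.187+np.sin(a)*x+np.cos(a)*y,.0525],True)-[205,150])*4.4)
E
```

```text
55 0.018 [218.14485064 404.37761089]
55 -0.018 [209.13070477 218.78049753]
58 0.018 [202.73776262 404.34552331]
58 -0.018 [193.25664704 218.97482305]
60 0.018 [192.49631559 404.32355062]
60 -0.018 [182.70668417 219.10989072]
```

View pics/n.png

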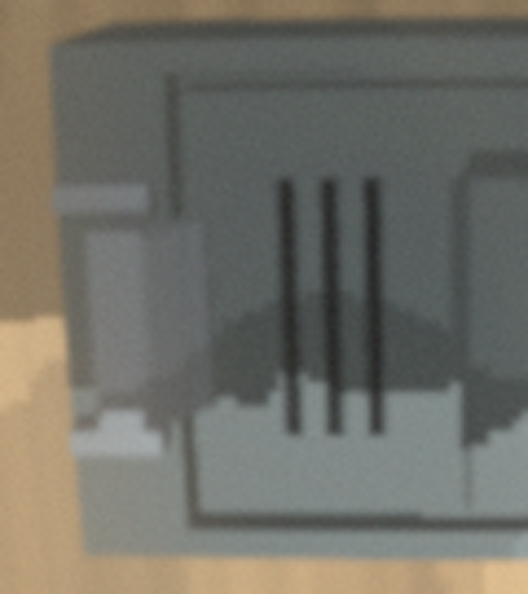

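```bash
python3 -c "
from workcell import env
print(env.hand_in())"
```

```text
the job is handed in; nothing more can be done
None
```

The grey cover is on the fuse box and latched. I handed the job in at about 14 s on the robot's clock, with the gripper open and well clear. No verdict was reported.

I gripped the cover by its fin, tilted it 20° and slid the lip into the slot. I then swung it down until the catch snapped, recentred it by about 2 mm, and let go.

**Final checks:**
- **Cover:** at release the arm's pose put it flat (about 0.1° tilt), its underside 38 mm up, its edges within about 1 mm of central. In the pictures afterwards it looks level with the rim, with the lip hidden under the front rim.
- **Catch:** its nose measured at about box x 55.5–56 mm, which is its rest position. It overlaps the cover's rear edge (about 60 mm) by roughly 5 mm.
- **Forces:** wrist force read about 5 N at most at the end of each move; I did not see the peak in between.
- **Bystanders:** the other items looked unmoved in the final scene picture; I did not measure them.

**Checks that disagreed or failed:**
- **Box position:** the side camera's estimate differed from the other cameras by 4–5 mm in y, so I used the close wrist-camera fit, which was good to about 1 mm.
- **Fin corners:** two of my fin-corner picks in one wrist picture were off by about 3 mm. The fin's top edge in the zoomed picture explained this, so I kept the earlier pose.
- **Refused move:** my first move call left out required keys and was refused; nothing moved.

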